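# Fetch the hold-down plate from the parts carousel and latch it on the board jig

### The arm

A 7-joint arm with a two-finger parallel gripper is mounted at the origin on the work surface. World frame = base frame: x ahead of the robot, y to its left, z up, the work surface at z = 0. Lengths are in m, angles in rad, forces in N, time in s.
With the tool pointing down it reaches from about 0.4 to 0.85 m from the base axis. Payload 4.5 kg.
Tool frame: the origin (TCP) lies midway between the tips of the shut fingers; the grasp point (between the pads) lies 19 mm behind it; z points along the fingers, y is the line along which they close (so a half turn about z gives the same grasp; the last joint's range is limited). The gripper opens to 88 mm and grips with 3 to 60 N. Pads are 18 mm wide; open, the fingers measure 123 mm over their backs; the gripper's body (75 mm by 187 mm) begins 45 mm behind the grasp point.
Start: joints at [-1.195, 0.689, -0.195, 1.565, 0.157, 0.902, -0.215], TCP at [0.209, 0.589, 0.239] pointing down, gripper open.
Joint ranges: [-3.01, 3.01], [-0.46, 2.08], [-1.47, 1.51], [0.13, 2.56], [-1, 4.14], [0.04, 2.09], [-2.66, 2.66]. Speed limits (rad/s): [2.57, 2.57, 3.14, 3.14, 3.14, 3.14, 3.14].

### API

Orientations are given as a unit quaternion [x, y, z, w].
In Python, from plant import r, eyes, finish_job gives the robot as it stands. The module is installed in compiled form; this text tells all that it offers.
- The arm moves only by the tool move_arm, never from a script. Its argument "motion" is a list of rows, each a list of 7 numbers: the shift along the tool's x, y, z in mm, then the turn, a rotation vector about the tool's x, y, z in degrees, then the closure, from 0 (fully open) to 1 (shut). A call has 1 to 5 rows; each row is the pose to reach, as a shift and turn from the pose commanded when the call began, along the tool's axes at that moment; what a row does not reach only later rows make up. A row lasts 1/8 s, in which the tool goes at most 62.5 mm and 10.7 degrees, less where a joint would pass 70% of its speed; a pose out of reach is approached as far as the arm can. A call with a gripper value outside its range is refused whole. The fingers move at their own pace and stop on an object; "newtons" is the grip in N (left out, the last holds). Time passes only in rows, so rows that repeat a pose let the fingers close. It gives the time, the measured TCP pose, the force, the opening and the grip force at its end, in the units of the state.
- r.get_state(): the state, without advancing time (a new reading comes with each control period).
- eyes.snapshot(name): name is "scene" or "side" or "wrist"; returns a dict with "frame" (420x560x3 uint8, red, green, blue), "z_map" (420x560 float32, m along the optical axis (not along the pixel's ray), 0 where there is no reading), "intrinsics" (3x3 intrinsics, pixels), "dist" ([k1, k2, p1, p2, k3] as OpenCV has them; the pictures are not rectified), "world_to_cam" (4x4, takes a point from world to camera coordinates). Camera axes: x right, y down, z forward; pixel columns grow to the right and rows downward; lengths in m; the calibration is good to about 2 mm. A picture is of the moment at which its call begins.
- finish_job(): hands the job in; it is judged then, once.
The state is a dict: "clock": time; "q": joint angles; "qd": joint speeds; "joint_torque": joint torques, N m; "tool_pos": TCP position; "eef_rot": TCP orientation; "contact_force": force on the tool from outside, world axes, zero at the start; "moment": the same for the moment, N m; "opening": opening from 0.0 (shut) to 1.0 (fully open); "finger_force": force on a finger pad.
Only numpy, scipy, OpenCV 4.12 (cv2) and the standard library are available. Lean on these libraries where they do the work, as an engineer would, in place of code of your own. Each camera call takes 0.05 s, during which the arm holds its last target. There are 200 camera calls.

### The job

Turn the parts carousel by its red crank peg until the tray with the blue-handled hold-down plate stands in the middle of the open front strip of the clear cover, then lift the plate out there. Tilt the plate so that its oblong eye slips past the wide brass head of the stud on the board jig, then level it and let go, so that it lies flat on the green board, caught under the head, with its blue handle inside the white square. Leave the other carousel parts in the carousel and do not disturb the things on the bench.

Things in the scene. Friction and masses are not known exactly. Their poses are not given: they have to be found in the camera images.
- stand: Fixed carousel stand, grey base 270 x 270 mm, origin at its centre on the table; the carousel's vertical axis passes through it. Local -x is the front, roughly towards the robot. A clear fixed cover (underside 76, top 80 mm above the table; |y| up to 145 mm) lies over all of local x > -40 mm; the strip in front of that is open above.
- opening (a point): Where the middle of a tray comes to stand when that tray is squarely in the open front: on the stand, 85 mm in front of the axis (local -x), at tray floor height 30 mm above the table.
- carousel: White disc, 260 mm diameter, origin on the axis, 24 mm above the table; tray floors 30 mm above it. Turns either way over a full turn, friction about 0.05 N m, stays where left. Four trays, 62 (radial) x 90 mm, centred 85 mm from the axis at local -x, -y, +x, +y; lips 9 mm above their floor. The plate lies in the +y tray, spacer, standoff and thumb nut in the others.
- crank (a point): Top centre of the red crank peg: upright, round, 14 mm diameter, 38 mm high, above the cover on a black arm, 45 mm from the axis in the carousel's local -y (opposite the plate's tray). Its top is 131 mm above the table, the arm's upper face 93 mm.
- plate: Loose dark steel plate 85 x 56 x 4 mm, 60-130 g. Origin: eye centre, underside; +x runs to the handle, z up. Eye: rectangular opening, 28 mm along x, 42 along y. Nose bar from x = -21 to -14 mm; other end x = +64. Blue handle fin at x = +58 mm: 10 mm thick along x (grip across this), 24 wide, 4 to 36 mm above the underside. In its tray +x lies along the carousel's +x.
- plate_middle (a point): Middle of the plate's outline (local x = +21.5 mm), on its upper face.
- plate_handle (a point): Top centre of the blue handle fin (local x = +58 mm, 36 mm above the plate's underside).
- plate_nose (a point): Middle of the nose bar (local x = -17.5 mm), at mid thickness, 2 mm above the underside.
- jig: Fixed board jig: aluminium block 150 x 110 mm with a green board on it, board surface 30 mm above the table; origin at the centre of the underside. Local +x runs from the stud to the white square.
- stud (a point): Foot of the stud, on the board: stem 8 mm diameter, disc head 32 mm wide, underside 12 and top 15 mm above the board. A level plate can neither drop over it nor lift off. With the handle end raised about 35 degrees the nose goes down past the head's rim on the side away from the square, slides under the head to within 4 mm of the stem, then the plate can be levelled.
- mark (a point): Centre of the white square, 44 mm a side, painted on the board, 60 mm from the stud in the jig's local +x, at board height. The handle belongs here.
- spacer: Loose aluminium bar 75 mm with an orange fin, in a carousel tray; stays there. Origin at its underside centre.
- standoff: Loose brass spool 32 mm diameter, 34 mm high, in a carousel tray; stays there. Origin at its underside centre.
- thumbnut: Loose black thumb nut 34 mm diameter, 24 mm high, in a carousel tray; stays there. Origin at its underside centre.
- screwdriver: Screwdriver, 160 mm, lying on the mat between robot, carousel and jig; bystander.
- flux: Small bottle, 44 mm diameter, 110 mm high, bystander. Origin at its underside.
- cleaner: Blue spray can, 56 mm diameter, 160 mm high, bystander. Origin at its underside.
- tip_cup: Blue cup 70 mm wide, 60 mm high, bystander. Origin at its underside.

How it is judged:
On the way, in this order (a step that is already met when the one before it is completed fails the run):
1. the carousel has been turned so that the plate, lying in its tray, stands in the middle of the open front (plate_middle within 20 mm of opening, seen from above), and the carousel has stopped (horizontal distance between plate_middle and opening below 0.02 m and z of plate in the frame of carousel below 0.012 m and angle between plate's own z axis and vertical below 0.1 rad and angular speed of carousel below 0.1 rad/s), for 0.2 s.
2. the plate has been lifted out of the carousel (50 mm above its tray floor or 150 mm from the opening) ((z of plate in the frame of carousel above 0.056 m or horizontal distance between plate_middle and opening above 0.15 m)), for 0.1 s.
3. the nose of the tilted plate is under the stud's head (horizontal distance between plate_nose and stud below 0.0175 m and z of plate_nose in the frame of stud below 0.012 m and angle between plate's own z axis and vertical above 0.12 rad).
At the end, for the whole second after the job is handed in: The released plate lies flat on the board (0.06 rad, 3 mm), at rest, its eye around the stud (centre within 20 mm), handle within 20 mm of the white square's centre; spacer, standoff and thumb nut still in the carousel (within 130 mm of its axis, origins 10 mm below to 30 mm above its underside) (angle between plate's own z axis and vertical below 0.06 rad and z of plate in the frame of stud between -0.003 and 0.003 m and horizontal distance between plate and stud below 0.02 m and horizontal distance between plate_handle and mark below 0.02 m and linear speed of plate below 0.02 m/s and horizontal distance between each of spacer, standoff, thumbnut and carousel below 0.13 m and z of spacer in the frame of carousel between -0.01 and 0.03 m and z of standoff in the frame of carousel between -0.01 and 0.03 m and z of thumbnut in the frame of carousel between -0.01 and 0.03 m); the robot touches nothing.
It fails at once if the screwdriver on the bench is moved by more than 40 mm (distance of screwdriver from where it was at the start of the episode above 0.04 m).
It fails at once if the bottle on the bench is moved by more than 40 mm (distance of flux from where it was at the start of the episode above 0.04 m).
It fails at once if the spray can on the bench is moved by more than 40 mm (distance of cleaner from where it was at the start of the episode above 0.04 m).
It fails at once if the cup on the bench is moved by more than 40 mm (distance of tip_cup from where it was at the start of the episode above 0.04 m).
It also fails if it takes over 54 s, if anything falls off the work surface, if the arm or the gripper's body presses on something with over 40 N, if the wrist force passes 120 N, or if a joint passes its speed limit or range.

## Working session

There is one attempt and no reset: what is moved stays moved. The work goes in short steps, Python scripts to look and compute and a tool call to move; the robot and the scene stay as the last step left them, time stands still between calls to the robot, and variables do not carry over. Pictures are saved under pics/ and viewed, at most 10 in all, crops included, and the job is handed in when it is done.

Besides the shell and the picture viewer there is one more tool, called after "Emit:" as a command line: name --pt "numbers of a row" for each row, then --argument value for the rest. move_arm: Moves the arm, as the interface text tells. Its arguments: {"type":"object","properties":{"motion":{"type":"array","items":{"type":"array","items":{"type":"number"}}},"newtons":{"type":"number"}},"required":["motion"]}

```bash
mkdir -p pics
cat > h.py <<'E'
import numpy as np, cv2
from scipy.spatial.transform import Rotation as R
from plant import r, eyes, finish_job
def snap(n):
    s=eyes.snapshot(n); return s
def save(s,f): cv2.imwrite('pics/'+f, s['frame'][:,:,::-1])
def ray(s,px):
    p=cv2.undistortPoints(np.array(px,float).reshape(-1,1,2),s['intrinsics'],np.array(s['dist'])).reshape(-1,2)
    T=np.linalg.inv(s['world_to_cam']); d=np.c_[p,np.ones(len(p))]@T[:3,:3].T
    return T[:3,3],d
def plane(s,px,z):
    o,d=ray(s,px); return o+d*((z-o[2])/d[:,2])[:,None]
def depthpt(s,px):
    o,d=ray(s,px); px=np.array(px,int).reshape(-1,2); return o+d*s['z_map'][px[:,1],px[:,0]][:,None]
def mask(s,lo,hi):
    return cv2.inRange(cv2.cvtColor(s['frame'],cv2.COLOR_RGB2HSV),np.array(lo),np.array(hi))
def blobs(s,lo,hi,mn=30):
    n,l,st,c=cv2.connectedComponentsWithStats(mask(s,lo,hi))
    return [(st[i].tolist(),c[i].round(1).tolist(),np.median(depthpt(s,np.argwhere(l==i)[:,::-1]),axis=0).round(3).tolist()) for i in range(1,n) if st[i,4]>=mn]
def toolrel(p):
    st=r.get_state(); return R.from_quat(st['eef_rot']).inv().apply(np.array(p)-st['tool_pos'])*1000
E
python3 - <<'E'
from h import *
st=r.get_state(); print(st)
ss=[snap(n) for n in('scene','side')]
cv2.imwrite('pics/a.png',ss[0]['frame'][:,:,::-1]);cv2.imwrite('pics/b.png',ss[1]['frame'][:,:,::-1])
for s in ss:
  print(np.linalg.inv(s['world_to_cam']).round(3)[:3])
  for nm,lo,hi in(('red',(0,130,70),(6,255,255)),('blue',(100,120,60),(130,255,255)),('green',(40,80,40),(85,255,255))): 
    print(nm); [print(b) for b in blobs(s,lo,hi)]
E
```

```text
{'clock': 0.0, 'q': array([-1.19518753,  0.68999344, -0.19452329,  1.5663461 ,  0.15729893,
        0.90249473, -0.21509962]), 'qd': array([ 3.18241593e-04, -1.02662539e-04,  1.95848472e-03, -2.04435605e-03,
       -4.39007226e-05,  2.60774956e-04,  6.75400369e-04]), 'joint_torque': array([ 1.70608973e-04, -5.27569664e+01, -1.26656581e+00, -1.53426200e+01,
       -5.26098954e-02,  6.65092492e-03,  1.71397137e-04]), 'tool_pos': array([0.20932359, 0.58822989, 0.23790382]), 'eef_rot': array([ 1.70028459e-01,  9.85438719e-01, -9.19802450e-04, -9.46706045e-05]), 'contact_force': array([-0.41303096,  1.06662747,  0.41481487]), 'moment': array([-0.03278368,  0.01092145, -0.06952428]), 'finger_force': 0.0, 'opening': 0.9986870907559842}
[[ 0.641  0.606 -0.471  1.186]
 [ 0.768 -0.493  0.409 -0.55 ]
 [ 0.016 -0.624 -0.782  1.169]]
red
([233, 205, 15, 17, 83], [239.7, 213.5], [0.4, -0.076, 0.023])
blue
([148, 148, 257, 199, 15970], [267.6, 255.3], [0.592, -0.11, 0.001])
([443, 166, 21, 17, 223], [453.1, 174.7], [0.782, 0.59, 0.089])
([121, 267, 21, 17, 138], [130.5, 278.0], [0.39, -0.49, 0.038]
[... 374 characters left out ...]
, 7, 64], [482.7, 236.8], [0.658, -0.589, 0.031])
([276, 256, 28, 7, 183], [289.6, 259.0], [0.387, -0.072, 0.02])
blue
([150, 123, 13, 18, 110], [156.6, 129.7], [0.778, 0.572, 0.088])
([183, 158, 31, 41, 326], [195.1, 175.8], [0.647, 0.374, 0.001])
([224, 164, 199, 148, 14619], [337.1, 241.6], [0.5, -0.173, 0.0])
([197, 182, 6, 8, 31], [198.8, 185.4], [0.628, 0.333, 0.0])
([251, 204, 8, 8, 39], [254.5, 207.6], [0.531, 0.092, 0.049])
([438, 204, 27, 45, 567], [449.3, 226.8], [0.6, -0.481, 0.089])
([135, 231, 14, 12, 81], [141.6, 237.5], [0.331, 0.379, -0.0])
([426, 274, 26, 30, 610], [437.8, 288.0], [0.415, -0.48, 0.037])
green
([333, 212, 34, 35, 791], [350.2, 230.0], [0.553, -0.205, 0.029])
```

View pics/a.png

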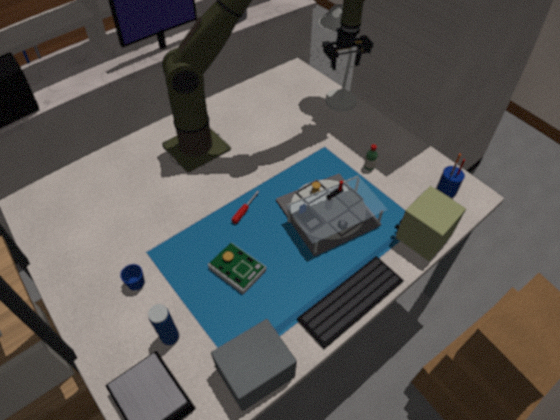

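View pics/b.png

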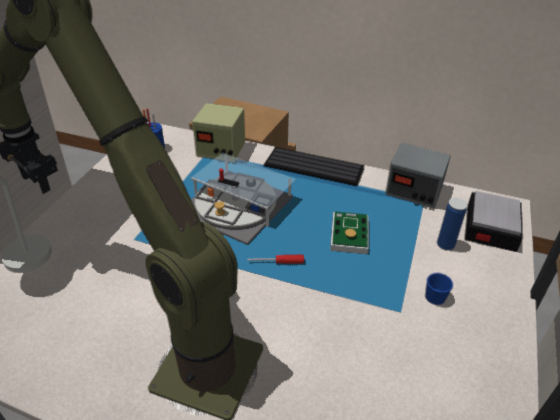

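The scene picture shows the carousel near (325,212), the jig at (237,266) and the screwdriver at (245,207). The side picture shows the carousel near (240,195) and the jig at (350,232). I'll zoom in on both.

Run:
```python
import cv2,numpy as np
a=cv2.imread('pics/a.png');b=cv2.imread('pics/b.png')
f=lambda i,x,y,w,h:cv2.convertScaleAbs(cv2.resize(i[y:y+h,x:x+w],(400,300),interpolation=cv2.INTER_CUBIC),alpha=1.5,beta=15)
cv2.imwrite('pics/c.png',np.vstack([np.hstack([f(a,272,165,120,90),f(b,184,150,120,90)]),np.hstack([f(a,200,235,80,60),f(b,310,200,80,60)])]))
```

```text
(no output)
```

View pics/c.png

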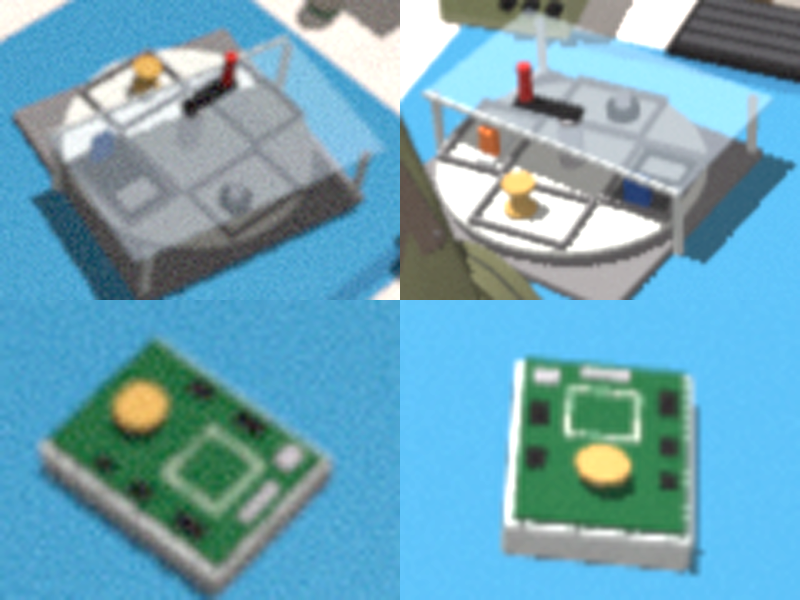

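Run:
```python
from h import *
ss={n:snap(n) for n in('scene','side')}
def tri(a,b):
    o1,d1=ray(ss['scene'],[a]);o2,d2=ray(ss['side'],[b]);d1=d1[0];d2=d2[0]
    t=np.linalg.lstsq(np.c_[d1,-d2],o2-o1,rcond=None)[0];p,q=o1+t[0]*d1,o2+t[1]*d2
    return (p+q)/2,np.linalg.norm(p-q)
C=lambda n,x,y:{'scene':(272+x*.3,165+y*.3),'side':(184+(x-400)*.3,150+y*.3)}[n]
J=lambda n,x,y:{'scene':(200+x*.2,235+(y-300)*.2),'side':(310+(x-400)*.2,200+(y-300)*.2)}[n]
P=lambda n,p,z:print(n,np.round(plane(ss[n],[p],z)[0],3))
print('peg top',tri(C('scene',231,55),C('side',525,66)))
for n,p in(('scene',(231,55)),('side',(525,66))):P(n,C(n,*p),.131)
print('cover')
for p in((428,95),(688,190),(770,100),(530,15)):P('side',C('side',*p),.08)
for p in((62,130),(285,40),(382,152),(140,258)):P('scene',C('scene',*p),.08)
print('armend'); P('scene',C('scene',188,108),.093);P('side',C('side',580,115),.093)
print('standoff top');P('scene',C('scene',147,65),.064);P('side',C('side',518,182),.064)
print('handle');P('scene',C('scene',102,140),.066);P('side',C('side',637,183),.066)
print('stud');P('scene',J('scene',141,405),.045);P('side',J('side',603,465),.045)
print('mark');P('scene',J('scene',213,468),.03);P('side',J('side',603,415),.03)
print('screwdriver');P('side',(303,259),.01);P('side',(248,260),.01)
# disc rim ellipse points (side front rim, top)
for p in((436,190),(500,245),(570,258),(640,235)):P('side',C('side',*p),.028)
print(ss['side']['intrinsics'])
```

```text
peg top (array([0.57575006, 0.21876872, 0.12963178]), np.float64(0.0035876564609419468))
scene [0.576 0.22  0.131]
side [0.573 0.216 0.131]
cover
side [0.561 0.316 0.08 ]
side [0.514 0.033 0.08 ]
side [0.667 0.007 0.08 ]
side [0.72  0.282 0.08 ]
scene [0.513 0.056 0.08 ]
scene [0.567 0.318 0.08 ]
scene [0.734 0.284 0.08 ]
scene [0.676 0.012 0.08 ]
armend
scene [0.578 0.164 0.093]
side [0.567 0.16  0.093]
standoff top
scene [0.491 0.191 0.064]
side [0.489 0.189 0.064]
handle
scene [0.539 0.086 0.066]
side [0.523 0.086 0.066]
stud
scene [ 0.529 -0.211  0.045]
side [ 0.524 -0.212  0.045]
mark
scene [ 0.586 -0.198  0.03 ]
side [ 0.584 -0.2    0.03 ]
screwdriver
side [ 0.409 -0.105  0.01 ]
side [0.351 0.04  0.01 ]
side [0.491 0.277 0.028]
side [0.441 0.187 0.028]
side [0.447 0.121 0.028]
side [0.498 0.074 0.028]
[[501.97435822   0.         282.56356863]
 [  0.         501.97435822 202.76709426]
 [  0.           0.           1.        ]]
```

The peg is near (0.575, 0.218), the axis near (0.573, 0.170) and the stand front points at about 170°. The jig's stud is at (0.527, -0.211), yaw about 12°. First I'll approach the peg from above.

Emit:
move_arm --pt "-469 -226 20 0 0 -60 0.3" --pt "-469 -226 20 0 0 -60 0.3" --pt "-469 -226 20 0 0 -60 0.3" --pt "-469 -226 20 0 0 -60 0.3" --pt "-469 -226 20 0 0 -60 0.3" --newtons 8

```text
clock: 0.82
tool_pos: [0.4304, 0.3653, 0.2266]
eef_rot: [-0.296, 0.955, 0.0, 0.0]
contact_force: [0.1, 0.0, -0.6]
opening: 0.701
finger_force: 0.0
```

Run:
```python
from h import *
st=r.get_state();print(st['q'].round(2),st['tool_pos'],R.from_quat(st['eef_rot']).as_matrix().round(3),toolrel([.575,.218,.19]))
```

```text
[-0.49  0.66 -0.5   1.76  0.41  0.83  0.99] [0.43041545 0.36526525 0.22661907] [[-0.824 -0.566  0.   ]
 [-0.566  0.824  0.   ]
 [-0.    -0.    -1.   ]] [ -35.77191601 -203.250827     36.63570041]
```

Emit:
move_arm --pt "-36 -203 30 0 0 -5 0.3" --pt "-36 -203 30 0 0 -5 0.3" --pt "-36 -203 30 0 0 -5 0.3" --pt "-36 -203 30 0 0 -5 0.3" --pt "-36 -203 30 0 0 -5 0.3"

```text
clock: 1.45
tool_pos: [0.5732, 0.2178, 0.1961]
eef_rot: [-0.333, 0.943, -0.0, -0.0]
contact_force: [0.0, 0.0, 0.2]
opening: 0.7
finger_force: 0.0
```

Run:
```python
from h import *
s=snap('wrist');save(s,'w1.png');st=r.get_state();print(st['tool_pos'],st['q'].round(2),np.linalg.inv(s['world_to_cam']).round(3))
for b in blobs(s,(0,120,40),(8,255,255)):print(b,plane(s,[b[1]],.131))
print('b');[print(b) for b in blobs(s,(105,120,40),(130,255,255))]
```

```text
[0.57189517 0.22024315 0.1967033 ] [-0.15  0.76 -0.53  1.64  0.47  0.87  1.39] [[-0.629  0.747  0.215  0.517]
 [ 0.777  0.605  0.174  0.173]
 [ 0.     0.276 -0.961  0.343]
 [ 0.     0.     0.     1.   ]]
([272, 207, 14, 11, 52], [278.3, 211.8], [0.571, 0.216, 0.11]) [[0.56652186 0.21259769 0.131     ]]
([271, 217, 16, 18, 120], [277.7, 225.6], [0.575, 0.219, 0.132]) [[0.57542253 0.2191983  0.131     ]]
b
```

View pics/w1.png

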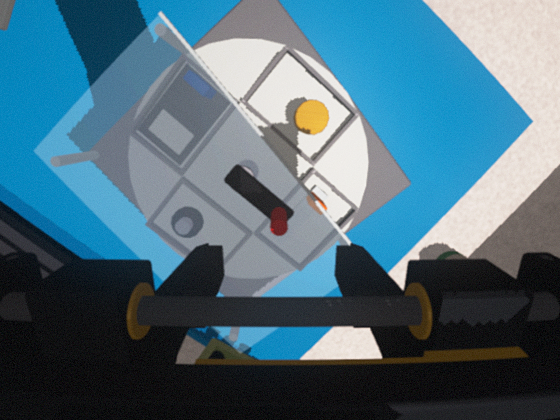

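The wrist view shows the red peg top at (278,226), the black arm from (232,172) to (285,215), the cover's front edge from (160,12) to (350,245), and the plate with its blue fin at (200,82). The standoff is at (312,117).

Run:
```python
from h import *
from scipy.optimize import least_squares
s=snap('wrist')
e=plane(s,[(160,12),(350,245)],.08);d=e[1]-e[0];print(e,np.linalg.norm(d),np.degrees(np.arctan2(d[1],d[0])))
p=plane(s,[(252,38),(300,52),(345,90),(366,150),(366,190),(130,140),(150,215)],.028)[:,:2]
f=least_squares(lambda v:np.hypot(*(p-v[:2]).T)-v[2],[.575,.17,.13]);print(f.x,f.fun.round(3))
print('tray corners plate', plane(s,[(135,130),(190,62),(238,100),(182,165)],.039).round(3))
print('standoff tray', plane(s,[(242,98),(287,48),(357,112),(310,165)],.039).round(3))
print('arm axis end',plane(s,[(232,172)],.093), 'fin',plane(s,[(200,82)],.06), 'standoff', plane(s,[(312,117)],.064))
```

```text
[[0.506369   0.04287356 0.08      ]
 [0.55902892 0.30070598 0.08      ]] 0.26315513639836596 78.45662087297427
[0.57132486 0.17907493 0.1289588 ] [ 0.    -0.001 -0.    -0.001  0.002  0.002 -0.002]
tray corners plate [[0.612 0.063 0.039]
 [0.523 0.071 0.039]
 [0.522 0.129 0.039]
 [0.611 0.122 0.039]]
standoff tray [[0.518 0.131 0.039]
 [0.455 0.136 0.039]
 [0.456 0.228 0.039]
 [0.526 0.226 0.039]]
arm axis end [[0.57153747 0.16863205 0.093     ]] fin [[0.53107482 0.09518622 0.06      ]] standoff [[0.49061411 0.19433431 0.064     ]]
```

Emit:
move_arm --pt "-2 -3 50 0 0 0 0.5" --pt "-2 -3 94 0 0 0 0.6" --pt "-2 -3 94 0 0 0 0.7" --pt "-2 -3 94 0 0 0 0.95" --pt "-2 -3 94 0 0 0 0.95" --newtons 8

```text
clock: 2.17
tool_pos: [0.5769, 0.22, 0.105]
eef_rot: [-0.335, 0.942, 0.001, 0.002]
contact_force: [-4.4, 9.5, 0.7]
opening: 0.159
finger_force: 4.7
```

Run:
```python
from h import *
st=r.get_state();p=st['tool_pos'];Rt=R.from_quat(st['eef_rot']);print(p,st['contact_force'],st['opening'],st['finger_force'],Rt.as_matrix()[:,1])
ax=np.array([.572,.1755]);pg=p[:2];v=pg-ax;print(np.hypot(*v),np.degrees(np.arctan2(v[1],v[0])))
for a in (19,38,57,76,95.5):
    w=R.from_euler('z',-a,degrees=True).apply([*v,0]);d=np.r_[ax,p[2]]+w-p
    print(a,Rt.inv().apply(d)*1000)
```

```text
[0.57693342 0.21997324 0.10503051] [-4.42567604  9.51325548  0.68105597] 0.15862627323500247 4.744661869481206 [-6.31705425e-01  7.75208316e-01  5.68087432e-04]
0.04474603369454861 83.67005440636584
19 [ -8.47066372 -12.10013234   0.02983422]
38 [-12.54045901 -26.29882633   0.03940479]
57 [-1.17659294e+01 -4.10489518e+01  2.76688736e-02]
76 [-6.23146977e+00 -5.47432932e+01 -4.09475739e-03]
95.5 [ 3.76227784e+00 -6.61367039e+01 -5.38758872e-02]
```

Emit:
move_arm --pt "-5 -6 0 0 0 5 0.95" --pt "-8.5 -12 0 0 0 10 0.95" --pt "-11 -19.5 0 0 0 15 0.95" --pt "-12.5 -26.5 0 0 0 20 0.95" --pt "-12.5 -34 0 0 0 25 0.95"

```text
clock: 2.8
tool_pos: [0.6098, 0.2065, 0.1051]
eef_rot: [-0.123, 0.992, 0.006, 0.004]
contact_force: [3.8, 8.9, -4.8]
opening: 0.157
finger_force: 8.0
```

Run:
```python
from h import *
st=r.get_state();p=st['tool_pos'];Rt=R.from_quat(st['eef_rot']);print(p,st['contact_force'],st['opening'],st['finger_force'],Rt.as_matrix()[:,1])
ax=np.array([.572,.1755]);v=p[:2]-ax;a0=np.degrees(np.arctan2(v[1],v[0]));print(np.hypot(*v),a0)
for a in (27,18,8,-2,-11):
    d=np.r_[ax+.0447*np.array([np.cos(np.radians(a)),np.sin(np.radians(a))]),p[2]]-p
    print(a,Rt.inv().apply(d)*1000)
```

```text
[0.60979781 0.20653412 0.10514905] [ 3.81497487  8.85886769 -4.78042781] 0.1566077667865133 8.02175639080815 [-0.24414528  0.9696884   0.00987379]
0.0489059464038433 39.38791401424254
27 [  0.6525835  -10.91083775  -0.11427732]
18 [ -0.36883397 -17.85006791  -0.17257155]
8 [ -0.21567568 -25.6398908   -0.25102804]
-2 [  1.28784509 -33.28463933  -0.34157525]
-11 [  3.75864516 -39.84868782  -0.43113768]
```

Emit:
move_arm --pt "0 -11 0 0 0 5 0.95" --pt "0 -18 0 0 0 10 0.95" --pt "0 -26 0 0 0 15 0.95" --pt "1 -33 0 0 0 20 0.95" --pt "3.5 -40 0 0 0 24 0.95"

```text
clock: 3.42
tool_pos: [0.6174, 0.1629, 0.1056]
eef_rot: [0.087, 0.996, 0.003, 0.004]
contact_force: [3.1, 3.1, 1.3]
opening: 0.154
finger_force: 8.0
```

Run:
```python
from h import *
st=r.get_state();p=st['tool_pos'];print(p,st['contact_force'],R.from_quat(st['eef_rot']).as_matrix()[:,1])
s=snap('side');save(s,'s2.png');w=snap('wrist');save(w,'w2.png')
cv2.imwrite('pics/d.png',np.hstack([cv2.resize(s['frame'][140:260,170:330],(400,300)),cv2.resize(w['frame'],(400,300))])[:,:,::-1])
```

```text
[0.6174066  0.16285622 0.10558903] [3.09124394 3.07730899 1.34062022] [0.17325721 0.98484772 0.00754412]
```

View pics/d.png

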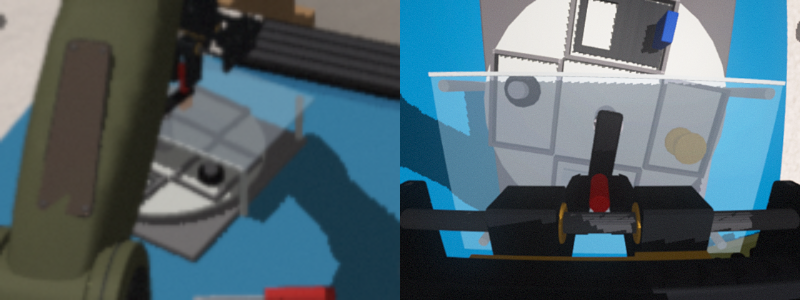

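The plate's tray now stands in the open front strip. In the wrist inset the fin is at (666,29) and the cover edge runs from (430,73) to (785,83). I'll measure the fin and the tray angle.

Run:
```python
from h import *
w=snap('wrist')
m=mask(w,(108,150,60),(125,255,255)); m[:, :400]=0; m[120:]=0
for c in cv2.findContours(m,0,2)[0]:
    if cv2.contourArea(c)>50:
        b=cv2.boxPoints(cv2.minAreaRect(c));print(cv2.contourArea(c),b.round(1).tolist())
k=1.4
e=plane(w,[((430-400)*k,73*k),((785-400)*k,83*k)],.08);d=e[1]-e[0];print(e.round(3),np.degrees(np.arctan2(d[1],d[0])))
g=cv2.resize(w['frame'][0:150,200:450],(800,480),interpolation=cv2.INTER_CUBIC);cv2.imwrite('pics/e.png',g[:,:,::-1])
```

```text
[[0.507 0.04  0.08 ]
 [0.564 0.327 0.08 ]] 78.66183221536144
```

View pics/e.png

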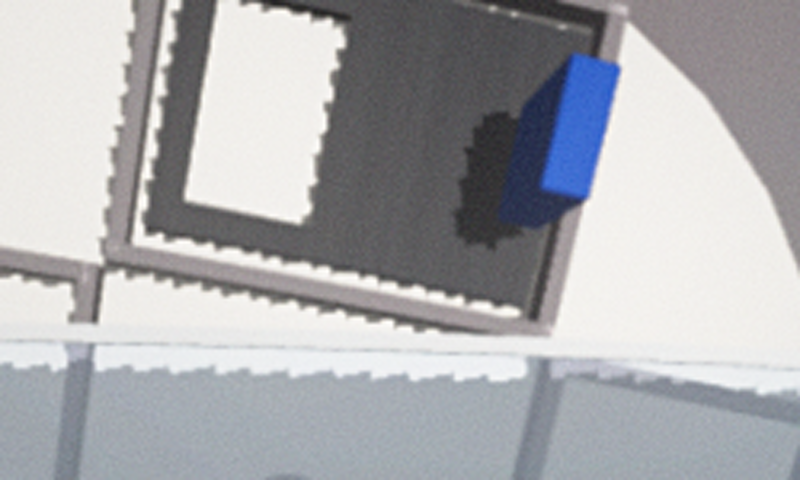

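Run:
```python
from h import *
w=snap('wrist')
F=lambda l:[(200+x/3.2,y/3.2) for x,y in l]
t=plane(w,F([(572,55),(620,65),(588,200),(541,187)]),.066);c=t.mean(0);print(t.round(4),c.round(4))
ang=lambda a,b:np.degrees(np.arctan2(*(b-a)[1::-1]))
print('finwide',ang(t[2],t[1]),ang(t[3],t[0]))
l=plane(w,F([(118,243),(540,325)]),.039);print('tray',l.round(3),ang(l[0],l[1]))
l=plane(w,F([(200,5),(152,232)]),.034);print('plate end',ang(l[1],l[0]))
x=np.radians(ang(l[1],l[0])-90);u=np.array([np.cos(x),np.sin(x)])
print('plate mid',c[:2]-.0365*u,'opening .4915 .192')
```

```text
[[0.4951 0.2398 0.066 ]
 [0.498  0.2483 0.066 ]
 [0.52   0.2402 0.066 ]
 [0.5164 0.2318 0.066 ]] [0.5074 0.24   0.066 ]
finwide 159.8437331365777 159.4097634711648
tray [[0.508 0.15  0.039]
 [0.54  0.237 0.039]] 70.00648308452058
plate end 156.3820235747932
plate mid [0.49276057 0.20659419] opening .4915 .192
```

Emit:
move_arm --pt "0 3 0 0 0 -1 0.95" --pt "0 6.5 0 0 0 -2 0.95" --pt "0 6.5 0 0 0 -2 0.95" --pt "0 6.5 0 0 0 -2 0.5" --pt "0 6.5 0 0 0 -2 0.4"

```text
clock: 4.25
tool_pos: [0.6143, 0.1666, 0.103]
eef_rot: [0.068, 0.998, 0.0, -0.0]
contact_force: [0.8, -0.9, -0.0]
opening: 0.36
finger_force: 0.0
```

Run:
```python
from h import *
w=snap('wrist')
st=r.get_state();print(st['tool_pos'],st['contact_force'],st['opening'])
g=cv2.resize(w['frame'][0:150,200:450],(800,480),interpolation=cv2.INTER_CUBIC);cv2.imwrite('pics/f.png',g[:,:,::-1])
```

```text
[0.61427684 0.16658982 0.10280787] [-1.00922305  0.63127415 -0.52432253] 0.39835466800282704
```

View pics/f.png

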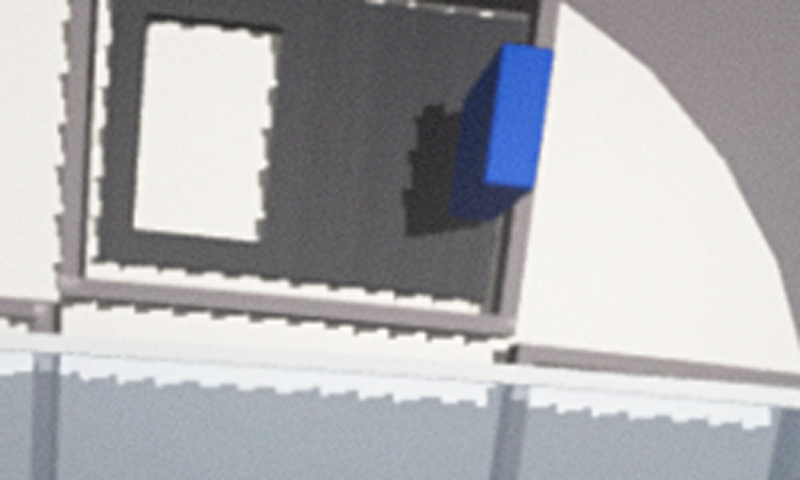

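The tray is now nearly parallel to the cover edge. In this 3.2x crop the fin top's corners are (503,44), (553,49), (533,190) and (486,184).

Run:
```python
from h import *
w=snap('wrist')
F=lambda l:[(200+x/3.2,y/3.2) for x,y in l]
t=plane(w,F([(503,44),(553,49),(533,190),(486,184)]),.066);c=t.mean(0);print(c.round(4))
ang=lambda a,b:np.degrees(np.arctan2(*(b-a)[1::-1]))
l=plane(w,F([(80,285),(505,325)]),.039);a=ang(l[0],l[1]);print('tray',a, 'fin',ang(t[2],t[1]),ang(t[3],t[0]))
x=np.radians(a);u=np.array([np.cos(x),np.sin(x)]);print('plate mid',c[:2]-.0365*u)
st=r.get_state();y=R.from_quat(st['eef_rot']).as_matrix()[:,1];print('tooly',np.degrees(np.arctan2(y[1],y[0])),st['tool_pos'])
print('rel above fin',toolrel([c[0],c[1],.15]),toolrel([c[0],c[1],.045]))
```

```text
[0.4999 0.2308 0.066 ]
tray 77.20914392742132 fin 166.86691681516947 167.55967744434113
plate mid [0.49178309 0.19520373]
tooly 82.17805665548688 [0.614314   0.16653124 0.10267982]
rel above fin [122.1742949   48.09644433 -47.20597951] [122.07940304  48.08813361  57.79397729]
```

Emit:
move_arm --pt "0 0 -50 0 0 0 0.4" --pt "61 24 -50 0 0 3 0.4" --pt "122 48 -50 0 0 5 0.4" --pt "122 48 -50 0 0 5 0.4" --pt "122 48 -20 0 0 5 0.4" --newtons 30

```text
clock: 4.97
tool_pos: [0.5018, 0.232, 0.1242]
eef_rot: [0.111, 0.994, 0.001, 0.002]
contact_force: [1.2, 0.1, -0.7]
opening: 0.597
finger_force: 0.0
```

Run:
```python
from h import *
w=snap('wrist')
st=r.get_state();print(st['tool_pos'],st['q'].round(2),toolrel([.4999,.2308,.045]))
for b in blobs(w,(105,140,50),(125,255,255)):print(b,plane(w,[b[1]],.06).round(4))
cv2.imwrite('pics/g.png',w['frame'][:,:,::-1])
```

```text
[0.49971147 0.22988197 0.11981358] [-0.4   0.77 -0.2   1.89  0.29  0.51  0.55] [-0.13190807  1.10273843 74.81121163]
([270, 205, 12, 34, 375], [275.5, 222.2], [0.499, 0.231, 0.067]) [[0.5006 0.2302 0.06  ]]
```

View pics/g.png

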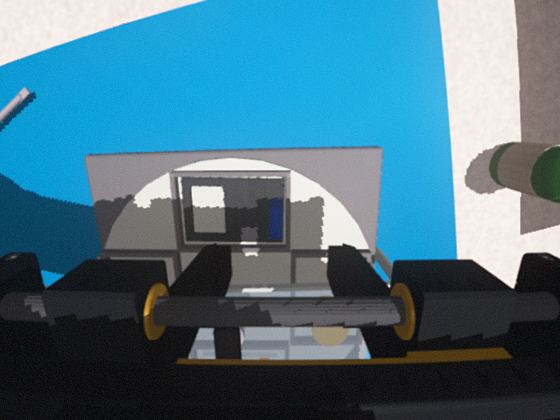

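The fin is at (276,222), centred between the fingers. I'll go down to TCP z of about 0.045 and close.

Emit:
move_arm --pt "0 1 50 0 0 0 0.4" --pt "0 1 75 0 0 0 0.4" --pt "0 1 75 0 0 0 0.4" --pt "0 1 75 0 0 0 0.98" --pt "0 1 75 0 0 0 0.98" --newtons 40

```text
clock: 5.65
tool_pos: [0.5018, 0.2317, 0.049]
eef_rot: [0.112, 0.994, 0.001, 0.001]
contact_force: [-0.1, -0.0, 0.8]
opening: 0.396
finger_force: 0.0
```

Emit:
move_arm --pt "0 0 0 0 0 0 0.98" --pt "0 0 0 0 0 0 0.98" --pt "0 0 -20 0 0 0 0.98" --pt "0 0 -60 0 0 0 0.98" --pt "0 0 -100 0 0 0 0.98"

```text
clock: 6.28
tool_pos: [0.5004, 0.2313, 0.1487]
eef_rot: [0.112, 0.994, -0.0, -0.0]
contact_force: [0.7, 0.3, -0.6]
opening: 0.108
finger_force: 40.0
```

Run:
```python
from h import *
st=r.get_state();print(st['tool_pos'],st['q'].round(2),st['contact_force'],st['opening'],st['finger_force'],R.from_quat(st['eef_rot']).as_matrix()[:,1])
s=snap('scene');save(s,'s3.png');w=snap('wrist')
for b in blobs(w,(105,140,50),(125,255,255)):print(b)
```

```text
[0.50041837 0.23130822 0.14865302] [-0.38  0.73 -0.23  1.87  0.28  0.57  0.56] [ 0.70766092  0.2801777  -0.58954469] 0.10795521593339447 39.99989032745361 [ 2.22511487e-01  9.74929914e-01 -5.48694340e-04]
([269, 229, 20, 60, 1053], [278.9, 260.3], [0.498, 0.234, 0.164])
```

Grasped and lifted. Next I'll refine the stud position and jig yaw from the board and work out the hover pose.

```bash
cat >> h.py <<'E'
def platepose(S,yaw,ox,oz,th,oy=0,c=(58,0,15)):
    "TCP goal: plate origin ox,oz mm from stud foot along jig x, tilt th deg"
    J=R.from_euler('z',yaw,degrees=True); P=J*R.from_euler('y',-th,degrees=True)
    T=np.array(S)+J.apply([ox/1e3,oy/1e3,oz/1e3])+P.apply(np.array(c)/1e3)
    Rt=R.from_matrix(P.as_matrix()@np.array([[0,1,0],[1,0,0],[0,0,-1.]]))
    return T,Rt
def rel(T,Rt):
    st=r.get_state();R0=R.from_quat(st['eef_rot'])
    return (R0.inv().apply(T-st['tool_pos'])*1e3).round(1),np.degrees((R0.inv()*Rt).as_rotvec()).round(1)
E
python3 - <<'E'
from h import *
for n in('scene','side'):
    s=snap(n);print(n)
    for nm,lo,hi,z in(('board',(40,80,30),(85,255,255),.03),('stud',(12,90,90),(28,255,255),.045)):
        m=mask(s,lo,hi)
        for c in cv2.findContours(m,0,1)[0]:
            if cv2.contourArea(c)<25: continue
            p=plane(s,c.reshape(-1,2),z)[:,:2]
            if abs(p[:,1].mean()+.2)>.06 or abs(p[:,0].mean()-.55)>.08: continue
            q=(p*1e4).astype(np.float32);print(nm,cv2.minAreaRect(q), q.mean(0))
S=[.527,-.2115,.03]
for a in((-6,70,0),(-6,70,35)):
    T,Rt=platepose(S,12,*a);print(T.round(3),*rel(T,Rt))
E
```

```text
scene
board ((5611.22607421875, -2035.031982421875), (1389.3868408203125, 970.5376586914062), 12.417799949645996) [ 5722.21   -1992.6703]
stud ((5271.35498046875, -2114.653564453125), (319.7332458496094, 318.1542663574219), 13.43522834777832) [ 5269.1777 -2110.3252]
side
board ((5595.1875, -2032.6004638671875), (1412.576171875, 961.6693115234375), 12.00056266784668) [ 5589.735  -2042.9451]
stud ((5251.83642578125, -2102.181884765625), (301.3089294433594, 298.4810791015625), 20.040485382080078) [ 5258.7573 -2105.2134]
[ 0.578 -0.201  0.115] [-171.2 -404.2   33. ] [ 0.1  0.  65.1]
[ 0.559 -0.205  0.146] [-153.9 -412.2    2.4] [-31.  -19.8  63. ]
```

Emit:
move_arm --pt "-15 -35 -30 0 0 10 0.98" --pt "-38 -90 -30 0 0 20 0.98" --pt "-62 -148 -30 0 0 30 0.98" --pt "-86 -204 -30 0 0 40 0.98" --pt "-110 -260 -30 0 0 50 0.98"

```text
clock: 7.1
tool_pos: [0.5492, -0.0484, 0.1761]
eef_rot: [0.524, 0.852, -0.001, -0.001]
contact_force: [0.7, -0.8, -0.5]
opening: 0.106
finger_force: 40.0
```

Run:
```python
from h import *
st=r.get_state();print(st['tool_pos'],st['q'].round(2),st['opening'])
S=[.526,-.211,.03]
for a in((-6,70,0),(-6,80,35)):
    T,Rt=platepose(S,12.2,*a);print(T.round(3),*rel(T,Rt))
```

```text
[ 0.54924035 -0.0484243   0.17613063] [ 0.04  0.68 -0.05  1.85  0.06  0.61  0.42] 0.10628204010086673
[ 0.577 -0.2    0.115] [-147.8  -43.6   61.1] [-0.2 -0.1 14.6]
[ 0.558 -0.204  0.156] [-142.9  -62.2   20.6] [-35.   -4.5  14.1]
```

Emit:
move_arm --pt "-40 -15 -5 -8 -1 4 0.98" --pt "-80 -30 0 -16 -2 8 0.98" --pt "-115 -45 10 -24 -3 12 0.98" --pt "-143 -62 20 -32 -4 14 0.98" --pt "-143 -62 20 -35 -4.5 14 0.98"

```text
clock: 7.72
tool_pos: [0.5262, -0.1486, 0.144]
eef_rot: [0.585, 0.789, 0.176, 0.063]
contact_force: [-0.3, 0.8, -0.8]
opening: 0.103
finger_force: 40.0
```

Run:
```python
from h import *
st=r.get_state();print(st['tool_pos'],st['q'].round(2),st['opening'])
S=[.526,-.211,.03]
T,Rt=platepose(S,12.2,-6,80,35);print(T.round(3),*rel(T,Rt))
ss=[snap(n) for n in('wrist','scene','side')]
w=cv2.resize(ss[0]['frame'],(800,600));save(ss[0],'w4.png')
g=np.hstack([cv2.resize(ss[1]['frame'][210:300,175:295],(400,300)),cv2.resize(ss[2]['frame'][170:260,290:410],(400,300))])
cv2.imwrite('pics/i.png',np.vstack([cv2.resize(w[:, :],(800,300)) if 0 else cv2.resize(ss[0]['frame'][60:270,0:560],(800,300)),g])[:,:,::-1])
```

```text
[ 0.52623088 -0.14861476  0.14404443] [ 0.71  0.76 -0.56  2.09  0.52  0.15  0.12] 0.10344432259001768
[ 0.558 -0.204  0.156] [-61.   18.8 -12.3] [-14.6  -8.1   2.2]
```

View pics/i.png

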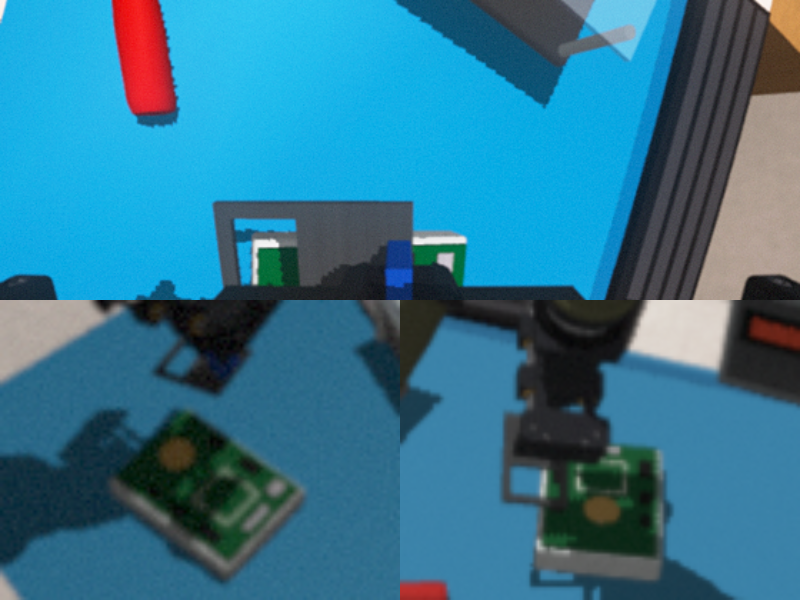

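The arm is still underway because joint limits slowed it. I'll continue to the tilted hover.

Emit:
move_arm --pt "-61 19 -22 -14.6 -8 2 0.98" --pt "-61 19 -22 -14.6 -8 2 0.98" --pt "-61 19 -22 -14.6 -8 2 0.98" --pt "-61 19 -22 -14.6 -8 2 0.98" --pt "-61 19 -22 -14.6 -8 2 0.98"

```text
clock: 8.5
tool_pos: [0.5448, -0.1998, 0.1539]
eef_rot: [0.595, 0.759, 0.213, 0.159]
contact_force: [-0.2, -0.4, -2.1]
opening: 0.103
finger_force: 40.0
```

Run:
```python
from h import *
st=r.get_state();print(st['tool_pos'],st['q'].round(2),st['qd'].round(2),st['opening'])
S=[.526,-.211,.03]
T,Rt=platepose(S,12.2,-6,80,35);print(T.round(3),*rel(T,Rt),R.from_quat(st['eef_rot']).as_matrix()[:,1])
```

```text
[ 0.54479864 -0.1997735   0.15394562] [ 1.02  0.9  -0.96  2.16  1.88  0.37 -1.12] [ 0.38  0.21 -0.5   0.23  2.18  0.39 -2.03] 0.1034828307837543
[ 0.558 -0.204  0.156] [-7.4 11.1  4.6] [-4.3 -1.6  1.2] [0.8351511  0.20279351 0.51127041]
```

Emit:
move_arm --pt "-5 11 3 -4.3 -1.6 1.2 0.98" --pt "-5 11 3 -4.3 -1.6 1.2 0.98" --pt "-5 11 3 -4.3 -1.6 1.2 0.98"

```text
clock: 8.88
tool_pos: [0.5564, -0.2016, 0.157]
eef_rot: [0.598, 0.743, 0.233, 0.188]
contact_force: [0.4, -0.8, -0.5]
opening: 0.11
finger_force: 40.0
```

Run:
```python
from h import *
st=r.get_state();print(st['tool_pos'],st['q'].round(2),st['qd'].round(2),st['opening'])
S=[.526,-.211,.03]
for a in((-6,80),(-8,35)):
  T,Rt=platepose(S,12.2,*a,35);print(T.round(3),*rel(T,Rt))
w=snap('wrist');save(w,'w5.png');s=snap('side')
cv2.imwrite('pics/j.png',np.hstack([cv2.resize(w['frame'],(480,360)),cv2.resize(s['frame'][150:270,300:400],(300,360))])[:,:,::-1])
```

```text
[ 0.55644544 -0.20158158  0.15697843] [ 1.08  0.97 -1.08  2.19  2.05  0.48 -1.26] [-0.   -0.01 -0.   -0.    0.02  0.01 -0.02] 0.10960563877441398
[ 0.558 -0.204  0.156] [-2.8  0.1  1.8] [-0.1 -0.   0.1]
[ 0.556 -0.204  0.111] [ -2.7 -27.2  37.6] [-0.1 -0.   0.1]
```

View pics/j.png

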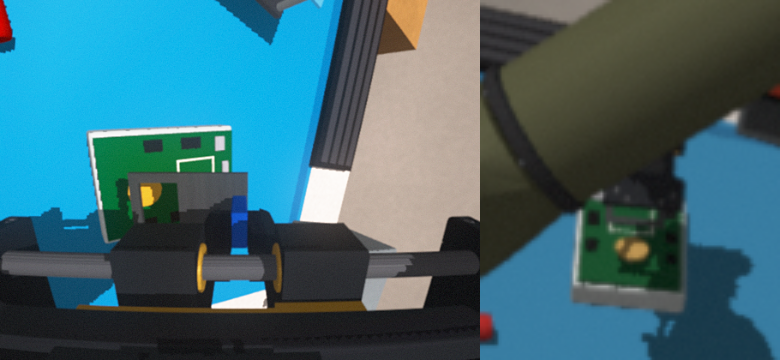

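The wrist view shows the tilted plate over the board, with the stud visible through the eye at about (145,192) in the inset. I'll check the plate's pose in the grip and the stud with depth data.

```bash
cat >> h.py <<'E'
def cloud(s):
    h,w=s['z_map'].shape;g=np.stack(np.meshgrid(np.arange(w),np.arange(h)),-1).reshape(-1,2)
    p=depthpt(s,g);return p[s['z_map'].ravel()>0],s['frame'].reshape(-1,3)[s['z_map'].ravel()>0]
def inplate(p,c=(58,0,15)):
    st=r.get_state();Rt=R.from_quat(st['eef_rot']).as_matrix();P=Rt@np.array([[0,1,0],[1,0,0],[0,0,-1.]])
    return (p-st['tool_pos'])@P*1e3+np.array(c)
E
python3 - <<'E'
from h import *
w=snap('wrist');p,f=cloud(w);q=inplate(p)
m=(np.abs(q[:,2]-4)<6)&(q[:,0]>-35)&(q[:,0]<75)&(np.abs(q[:,1])<45)
Q=q[m];print(len(Q),np.percentile(Q,[1,50,99],axis=0).round(1))
# plane fit z
k=np.c_[Q[:,:2],np.ones(len(Q))];print('plane',np.linalg.lstsq(k,Q[:,2],rcond=None)[0].round(3))
e=Q[(Q[:,0]>-25)&(Q[:,0]<20)]; 
for y in range(-32,12,4):
    b=Q[(abs(Q[:,1]-y)<1)][:,0]; print(y,len(b),np.histogram(b,bins=range(-30,76,6))[0])
fin=q[(f[:,2]>110)&(f[:,0]<60)&(f[:,1]<90)&(abs(q[:,0]-58)<12)&(abs(q[:,1])<25)&(q[:,2]>8)&(q[:,2]<45)]
print('fin',len(fin),np.percentile(fin,[2,50,98],axis=0).round(1))
s=p[(abs(p[:,2]-.045)<.004)&(np.hypot(p[:,0]-.526,p[:,1]+.211)<.03)&(f[:,0]>120)&(f[:,2]<100)]
print('stud',len(s),s.min(0),s.max(0))
E
```

```text
131 [[52.7 11.2 -1.9]
 [57.5 12.2  4.4]
 [62.4 12.7  9.8]]
plane [ 0.081  0.672 -8.557]
-32 0 [0 0 0 0 0 0 0 0 0 0 0 0 0 0 0 0 0]
-28 0 [0 0 0 0 0 0 0 0 0 0 0 0 0 0 0 0 0]
-24 0 [0 0 0 0 0 0 0 0 0 0 0 0 0 0 0 0 0]
-20 0 [0 0 0 0 0 0 0 0 0 0 0 0 0 0 0 0 0]
-16 0 [0 0 0 0 0 0 0 0 0 0 0 0 0 0 0 0 0]
-12 0 [0 0 0 0 0 0 0 0 0 0 0 0 0 0 0 0 0]
-8 0 [0 0 0 0 0 0 0 0 0 0 0 0 0 0 0 0 0]
-4 0 [0 0 0 0 0 0 0 0 0 0 0 0 0 0 0 0 0]
0 0 [0 0 0 0 0 0 0 0 0 0 0 0 0 0 0 0 0]
4 0 [0 0 0 0 0 0 0 0 0 0 0 0 0 0 0 0 0]
8 0 [0 0 0 0 0 0 0 0 0 0 0 0 0 0 0 0 0]
fin 438 [[ 53.5 -10.2   8.8]
 [ 58.   11.7  24.5]
 [ 62.7  12.7  28.6]]
stud 463 [ 0.51191029 -0.22539573  0.04388325] [ 0.54249245 -0.20366723  0.04867608]
```

Run:
```python
from h import *
w=snap('wrist');p,f=cloud(w);q=inplate(p)
dark=(f.max(1)<120)&(f.max(1).astype(int)-f.min(1)<25)
m=dark&(q[:,2]<6)&(q[:,2]>-25)&(q[:,0]>-35)&(q[:,0]<50)&(np.abs(q[:,1])<45)
Q=q[m];print(len(Q),np.histogram(Q[:,2],bins=range(-26,8,2)))
z0=np.median(Q[:,2]);Q=Q[abs(Q[:,2]-z0)<4];print(z0,np.percentile(Q,[0.5,50,99.5],axis=0).round(1))
print('plane',np.linalg.lstsq(np.c_[Q[:,:2],np.ones(len(Q))],Q[:,2],rcond=None)[0].round(3))
for y in range(-30,14,4):
    b=Q[(abs(Q[:,1]-y)<1)][:,0]; print(y,len(b),np.histogram(b,bins=range(-30,60,5))[0])
fin=q[(f[:,2]>110)&(f[:,0]<60)&(f[:,1]<90)&(abs(q[:,0]-58)<12)&(abs(q[:,1])<25)&(q[:,2]>-20)&(q[:,2]<45)]
print('fin',len(fin),np.percentile(fin,[1,50,99],axis=0).round(1))
s=p[(abs(p[:,2]-.0455)<.003)&(np.hypot(p[:,0]-.526,p[:,1]+.211)<.03)&(f[:,0]>120)&(f[:,2]<100)]
J=R.from_euler('z',-12.2,degrees=True).apply(s-[.526,-.211,.03])*1e3;print('stud jig frame',J.min(0),J.max(0))
```

```text
4314 (array([   0,    0,    0,    0,    0,    0,    0,    5,  135, 3124, 1050,
          0,    0,    0,    0,    0]), array([-26, -24, -22, -20, -18, -16, -14, -12, -10,  -8,  -6,  -4,  -2,
         0,   2,   4,   6]))
-6.447700468876532 [[-20.6  -9.3  -9.1]
 [ 23.6  14.7  -6.4]
 [ 49.6  28.4  -4.8]]
plane [ 3.00e-03 -6.00e-03 -6.48e+00]
-30 0 [0 0 0 0 0 0 0 0 0 0 0 0 0 0 0 0 0]
-26 0 [0 0 0 0 0 0 0 0 0 0 0 0 0 0 0 0 0]
-22 0 [0 0 0 0 0 0 0 0 0 0 0 0 0 0 0 0 0]
-18 0 [0 0 0 0 0 0 0 0 0 0 0 0 0 0 0 0 0]
-14 0 [0 0 0 0 0 0 0 0 0 0 0 0 0 0 0 0 0]
-10 38 [0 4 4 5 0 0 0 0 2 6 7 6 4 0 0 0 0]
-6 125 [ 0  4 21 10  0  0  0  0  3 23 24 21 19  0  0  0  0]
-2 140 [ 0  3 20 13  0  0  0  0  5 24 22 24 22  7  0  0  0]
2 204 [ 0  5 20  9  0  0  0  0  4 21 24 25 29 24 20 23  0]
6 214 [ 0  4 25  8  0  0  0  0  5 27 22 24 27 25 25 22  0]
10 216 [ 0  1 26 10  0  0  0  0  3 24 26 28 27 26 23 22  0]
fin 579 [[ 53.5 -10.5  -6.4]
 [ 58.1  11.9  21.4]
 [ 63.   12.7  29.4]]
stud jig frame [-13.74033953 -15.16033941  13.61284526] [16.39416922  7.27404256 17.62357362]
```

```bash
cat > g.py <<'E'
from h import *
import sys
S=[.527,-.210,.03];c=(58,-.7,24.5)
st=r.get_state();q=inplate(np.array([S]),c)  # stud in plate frame
P=R.from_quat(st['eef_rot']).as_matrix()@np.array([[0,1,0],[1,0,0],[0,0,-1.]])
O=st['tool_pos']-P@np.array(c)/1e3
print('O in jig',(R.from_euler('z',-12.2,degrees=True).apply(O-S)*1e3).round(1),'tilt',np.degrees(np.arcsin(P[2,0])).round(1),'F',st['contact_force'].round(1),'grip',st['opening'].round(3))
for a in sys.argv[1:]:
    a=eval(a);T,Rt=platepose(S,12.2,*a,c=c);print(a,*rel(T,Rt))
E
python3 g.py "(-8,40,35)" "(-8,20,35)" "(-8,14.5,35)"
```

```text
Traceback (most recent call last):
  File "g.py", line 7, in <module>
    print('O in jig',(R.from_euler('z',-12.2,degrees=True).apply(O-S)*1e3).round(1),'tilt',np.degrees(np.arcsin(P[2,0])).round(1),'F',st['contact_force'].round(1),'grip',st['opening'].round(3))
                                                                                                                                                                          ^^^^^^^^^^^^^^^^^^^
AttributeError: 'float' object has no attribute 'round'
```

```bash
sed -i "s/st\['opening'\].round(3)/st['opening'],st['q'].round(2)/" g.py; python3 g.py "(-8,40,35)" "(-8,20,35)" "(-8,14.5,35)"
```

```text
O in jig [-2.5  1.9 74.5] tilt 35.0 F [-0.2  0.6  0.1] grip 0.10658353211745057 [ 1.08  0.97 -1.08  2.19  2.05  0.49 -1.27]
(-8, 40, 35) [ -2.  -24.3  25.1] [0.  0.1 0.1]
(-8, 20, 35) [ -1.9 -35.7  41.5] [0.  0.1 0.1]
(-8, 14.5, 35) [ -1.9 -38.9  46. ] [0.  0.1 0.1]
```

Emit:
move_arm --pt "-2 -14 10 0 0 0 0.98" --pt "-2 -24 25 0 0 0 0.98" --pt "-2 -36 41.5 0 0 0 0.98" --pt "-2 -37 43 0 0 0 0.98" --pt "-2 -37 43 0 0 0 0.98"

```text
clock: 9.7
tool_pos: [0.552, -0.2053, 0.1017]
eef_rot: [0.598, 0.742, 0.234, 0.19]
contact_force: [-0.0, 0.1, -0.3]
opening: 0.105
finger_force: 40.0
```

```bash
python3 g.py "(-8,14.5,35)" "(-2,14.5,35)" "(3,14.5,35)" "(5.5,14.5,35)"
python3 - <<'E'
from h import *
w=snap('wrist');p,f=cloud(w);q=inplate(p,(58,-.7,24.5))
dark=(f.max(1)<120)&(f.max(1).astype(int)-f.min(1)<25)
m=dark&(abs(q[:,2]-4)<4)&(q[:,0]>-35)&(q[:,0]<50)&(np.abs(q[:,1])<45)
Q=q[m];print(len(Q),np.percentile(Q,[.5,50,99.5],axis=0).round(1))
s=p[(abs(p[:,2]-.0455)<.003)&(np.hypot(p[:,0]-.526,p[:,1]+.211)<.03)&(f[:,0]>120)&(f[:,2]<100)]
J=R.from_euler('z',-12.2,degrees=True).apply(s-[.527,-.210,.03])*1e3
if len(J):print('stud',len(J),J.min(0),np.median(J,0),J.max(0))
E
```

```text
O in jig [-7.9 -0.1 18.3] tilt 35.1 F [-0.   0.1 -0.3] grip 0.10504266349980189 [ 1.09  1.12 -1.1   2.21  2.2   0.61 -1.32]
(-8, 14.5, 35) [ 0.  -2.2  3.2] [0.1 0.1 0.1]
(-2, 14.5, 35) [0.  2.7 6.6] [0.1 0.1 0.1]
(3, 14.5, 35) [0.  6.8 9.5] [0.1 0.1 0.1]
(5.5, 14.5, 35) [ 0.   8.8 10.9] [0.1 0.1 0.1]
4364 [[-21.2 -10.    0.4]
 [ 23.3  14.    2.9]
 [ 49.8  27.8   4.5]]
stud 1207 [-15.85693241 -14.64929793  13.08788047] [-3.50886451  1.12789933 15.73503488] [ 6.686714   15.67174266 17.70232309]
```

Emit:
move_arm --pt "0 -2.2 3.2 0 0 0 0.98" --pt "0 -2.2 3.2 0 0 0 0.98" --pt "0 0.5 5 0 0 0 0.98" --pt "0 2.7 6.6 0 0 0 0.98" --pt "0 2.7 6.6 0 0 0 0.98"

```text
clock: 10.38
tool_pos: [0.5579, -0.2042, 0.0974]
eef_rot: [0.598, 0.742, 0.234, 0.19]
contact_force: [-0.2, 0.4, -2.0]
opening: 0.109
finger_force: 40.0
```

```bash
python3 g.py "(-2,14,35)" "(2,14,35)" "(5.5,14,35)"
```

```text
O in jig [-1.9 -0.2 14. ] tilt 35.1 F [-0.2  0.4 -2. ] grip 0.10921064279290793 [ 1.08  1.13 -1.09  2.2   2.2   0.61 -1.32]
(-2, 14, 35) [ 0.1 -0.   0. ] [0.1 0.1 0.1]
(2, 14, 35) [0.1 3.2 2.3] [0.1 0.1 0.1]
(5.5, 14, 35) [0.1 6.1 4.4] [0.1 0.1 0.1]
```

Emit:
move_arm --pt "0 2 1.4 0 0 0 0.98" --pt "0 4 2.8 0 0 0 0.98" --pt "0 6 4.3 0 0 0 0.98" --pt "0 6 4.3 0 0 0 0.98"

```text
clock: 10.88
tool_pos: [0.565, -0.2026, 0.0972]
eef_rot: [0.598, 0.742, 0.234, 0.19]
contact_force: [0.1, -0.3, -0.4]
opening: 0.111
finger_force: 40.0
```

```bash
python3 g.py "(7,13.5,35)" "(6,12,30)" "(6.4,9.8,24)" "(6.6,7.6,18)" "(6.8,5.5,12)" "(7,3.2,6)"
python3 - <<'E'
from h import *
w=snap('wrist');p,f=cloud(w);q=inplate(p,(58,-.7,25.3))
dark=(f.max(1)<120)&(f.max(1).astype(int)-f.min(1)<25)
m=dark&(abs(q[:,2]-4)<4)&(q[:,0]>-35)&(q[:,0]<50)&(np.abs(q[:,1])<45)
Q=q[m];print(len(Q),np.percentile(Q,[.5,50,99.5],axis=0).round(1))
J=R.from_euler('z',-12.2,degrees=True).apply(p[m]-[.527,-.210,.03])*1e3
n=J[(Q[:,0]<-10)];print('nose jig',np.percentile(n,[1,50,99],axis=0).round(1))
E
```

```text
O in jig [ 5.3 -0.2 13.8] tilt 35.1 F [ 0.1 -0.3 -0.4] grip 0.11057206665250514 [ 1.07  1.13 -1.09  2.19  2.19  0.61 -1.31]
(7, 13.5, 35) [0.1 1.2 1.3] [0.1 0.1 0.1]
(6, 12, 30) [0.1 1.4 7.1] [5.1 0.1 0.1]
(6.4, 9.8, 24) [ 0.1  2.2 15.5] [11.1  0.1  0.1]
(6.6, 7.6, 18) [ 0.2  2.1 23.9] [17.1  0.1  0.1]
(6.8, 5.5, 12) [ 0.2  1.4 32.4] [23.1  0.1  0.1]
(7, 3.2, 6) [ 0.2 -0.2 40.9] [29.1  0.1  0.1]
4047 [[-23.8 -10.8   1. ]
 [ 25.1  15.2   3.8]
 [ 49.8  27.7   5.6]]
nose jig [[-22.5 -20.7   0.2]
 [-10.6  18.    6.3]
 [ -4.8  27.4  10.3]]
```

```bash
python3 g.py "(5.8,12.3,30)" "(6.2,11.4,27)" "(6.5,10.4,24)" "(6.7,9.7,22)" "(6.9,9,20)"
```

```text
O in jig [ 5.1 -0.2 13.8] tilt 35.1 F [-0.  -0.  -1.7] grip 0.1111484081679687 [ 1.07  1.13 -1.09  2.19  2.19  0.61 -1.31]
(5.8, 12.3, 30) [0.1 1.6 6.8] [5.1 0.1 0.1]
(6.2, 11.4, 27) [ 0.1  2.4 10.9] [8.1 0.1 0.1]
(6.5, 10.4, 24) [ 0.1  2.8 15.1] [11.1  0.1  0.1]
(6.7, 9.7, 22) [ 0.1  3.  18. ] [13.1  0.1  0.1]
(6.9, 9, 20) [ 0.1  3.1 20.8] [15.1  0.1  0.1]
```

Emit:
move_arm --pt "0 1.6 6.8 5 0 0 0.98" --pt "0 2.4 10.9 8 0 0 0.98" --pt "0 2.8 15.1 11 0 0 0.98" --pt "0 3.1 20.8 15 0 0 0.98" --pt "0 3.1 20.8 15 0 0 0.98"

```text
clock: 11.55
tool_pos: [0.5807, -0.1986, 0.083]
eef_rot: [0.617, 0.767, 0.136, 0.111]
contact_force: [0.5, 0.8, -0.3]
opening: 0.106
finger_force: 40.0
```

```bash
python3 g.py "(6.9,9,20)" "(7.1,7.9,17)" "(7.3,6.8,14)" "(7.4,5.8,11)" "(7.5,4.7,8)"  "(7.6,3.6,5)"
```

```text
O in jig [8.9 0.2 9.9] tilt 20.2 F [ 0.5  0.8 -0.3] grip 0.10609902614396567 [ 0.77  0.95 -0.73  1.99  1.53  0.38 -0.86]
(6.9, 9, 20) [-0.5 -2.1  0.4] [0.2 0.1 0.2]
(7.1, 7.9, 17) [-0.5 -1.1  4.5] [3.2 0.1 0.2]
(7.3, 6.8, 14) [-0.4 -0.3  8.8] [6.2 0.1 0.2]
(7.4, 5.8, 11) [-0.4  0.3 12.9] [9.2 0.1 0.2]
(7.5, 4.7, 8) [-0.4  0.7 17.2] [12.2  0.2  0.2]
(7.6, 3.6, 5) [-0.4  1.  21.5] [15.2  0.2  0.1]
```

Emit:
move_arm --pt "0 0 0 0 0 0 0.98" --pt "0 1 4.1 3 0 0 0.98" --pt "0 1.8 8.4 6 0 0 0.98" --pt "0 2.4 12.5 9 0 0 0.98" --pt "0 2.4 12.5 9 0 0 0.98"

```text
clock: 12.18
tool_pos: [0.5854, -0.1983, 0.0704]
eef_rot: [0.625, 0.775, 0.075, 0.061]
contact_force: [0.7, 0.9, -0.6]
opening: 0.108
finger_force: 40.0
```

```bash
python3 g.py "(7.4,5.8,11)" "(7.5,4.7,8)"  "(7.6,3.6,5)" "(7.6,2.5,2)" "(7.6,1.8,0)"
```

```text
O in jig [ 7.3 -0.2  5.2] tilt 11.1 F [ 0.7  0.9 -0.6] grip 0.10830353015175793 [ 0.72  0.98 -0.76  1.86  1.15  0.57 -0.52]
(7.4, 5.8, 11) [ 0.2  0.2 -0.4] [ 0.1  0.  -0. ]
(7.5, 4.7, 8) [0.2 1.3 3.7] [ 3.1  0.  -0. ]
(7.6, 3.6, 5) [0.2 2.2 8. ] [ 6.1  0.  -0. ]
(7.6, 2.5, 2) [ 0.2  2.9 12.2] [ 9.1  0.  -0. ]
(7.6, 1.8, 0) [ 0.2  3.2 15.1] [11.1  0.  -0. ]
```

Emit:
move_arm --pt "0 1.2 4 3 0 0 0.98" --pt "0 2.1 8.3 6 0 0 0.98" --pt "0 2.8 12.4 9 0 0 0.98" --pt "0 3.1 15.2 11 0 0 0.98" --pt "0 3.1 15.2 11 0 0 0.98"

```text
clock: 12.8
tool_pos: [0.5909, -0.1977, 0.0562]
eef_rot: [0.628, 0.778, 0.0, 0.001]
contact_force: [1.0, 0.8, -0.2]
opening: 0.109
finger_force: 40.0
```

```bash
python3 g.py "(7.6,1.8,0)" "(7,1,0)"
python3 - <<'E'
from h import *
w=snap('wrist');p,f=cloud(w);q=inplate(p,(58,-.7,25.3))
dark=(f.max(1)<120)&(f.max(1).astype(int)-f.min(1)<25)
m=dark&(abs(q[:,2]-4)<4)&(q[:,0]>-35)&(q[:,0]<50)&(np.abs(q[:,1])<45)
J=R.from_euler('z',-12.2,degrees=True).apply(p[m]-[.527,-.210,.03])*1e3
print(len(J),np.percentile(J,[1,50,99],axis=0).round(1),np.linalg.lstsq(np.c_[J[:,:2],np.ones(len(J))],J[:,2],rcond=None)[0].round(3))
E
```

```text
O in jig [ 7.1 -0.8  1.6] tilt 0.1 F [ 1.   0.8 -0.2] grip 0.10907941033172155 [ 0.66  1.05 -0.78  1.68  0.96  0.84 -0.35]
(7.6, 1.8, 0) [ 0.8  0.6 -0.1] [ 0.1  0.1 -0. ]
(7, 1, 0) [ 0.8 -0.   0.7] [ 0.1  0.1 -0. ]
4816 [[-13.2 -10.1   1. ]
 [ 31.3  18.6   4.5]
 [ 56.2  43.6   6. ]] [-5.000e-03 -6.000e-02  5.307e+00]
```

Emit:
move_arm --pt "0 -2 0 0 0 0 0.98" --pt "0 -4 0.5 0 0 0 0.98" --pt "0 -4 1 0 0 0 0.98" --pt "0 -4 1 0 0 0 0.98" --newtons 20

```text
clock: 13.35
tool_pos: [0.5868, -0.1984, 0.0561]
eef_rot: [0.628, 0.778, -0.001, 0.001]
contact_force: [-2.8, -0.8, 5.8]
opening: 0.107
finger_force: 20.0
```

```bash
python3 g.py
```

```text
O in jig [ 2.9 -0.6  1.5] tilt 0.0 F [-2.8 -0.8  5.8] grip 0.10713868669307039 [ 0.66  1.05 -0.78  1.69  0.96  0.84 -0.35]
```

The plate is touching the board with 6 N, so I'll release it and withdraw straight up.

Emit:
move_arm --pt "0 0 0 0 0 0 0.7" --pt "0 0 0 0 0 0 0.6" --pt "0 0 0 0 0 0 0.6" --pt "0 0 -40 0 0 0 0.6" --pt "0 0 -100 0 0 0 0.6"

```text
clock: 13.98
tool_pos: [0.5858, -0.1978, 0.1549]
eef_rot: [0.628, 0.778, -0.001, -0.001]
contact_force: [0.2, -0.5, 1.1]
opening: 0.397
finger_force: 0.0
```

Run:
```python
from h import *
st=r.get_state();print(st['tool_pos'],st['contact_force'].round(1),st['opening'])
w=snap('wrist');save(w,'w9.png');p,f=cloud(w)
J=R.from_euler('z',-12.2,degrees=True).apply(p-[.527,-.210,.03])*1e3
dark=(f.max(1)<120)&(f.max(1).astype(int)-f.min(1)<25)
m=dark&(J[:,2]>1.5)&(J[:,2]<8)&(abs(J[:,0]-25)<60)&(abs(J[:,1])<40)
Q=J[m];print(len(Q),np.percentile(Q,[1,50,99],axis=0).round(1),np.linalg.lstsq(np.c_[Q[:,:2],np.ones(len(Q))],Q[:,2],rcond=None)[0].round(3))
b=(f[:,2]>100)&(f[:,0]<60)&(f[:,1]<95)&(J[:,2]>30)&(J[:,2]<42)&(abs(J[:,0]-60)<25)&(abs(J[:,1])<30)
print('fin top',b.sum(),J[b].mean(0) if b.any() else'')
```

```text
[ 0.58583581 -0.19779546  0.15494925] [ 0.2 -0.5  1.1] 0.39689760755626086
3548 [[-17.3 -38.8   1.6]
 [ 32.5   3.3   4.5]
 [ 75.5  38.4   6.2]] [-5.000e-03  1.000e-03  4.522e+00]
fin top 313 [6.01119751e+01 3.30034893e-02 3.64106116e+01]
```

Emit:
move_arm --pt "0 0 -20 0 0 0 0.6" --pt "0 0 -20 0 0 0 0.6" --pt "0 0 -20 0 0 0 0.6"

```text
clock: 14.4
tool_pos: [0.5862, -0.198, 0.1742]
eef_rot: [0.628, 0.778, -0.001, -0.0]
contact_force: [0.4, -0.5, 0.5]
opening: 0.4
finger_force: 0.0
```

```bash
python3 -c "
from h import *
print(finish_job())"
```

```text
the job is handed in; nothing more can be done
None
```

The job is handed in at 14.4 s with no verdict returned; the wrist camera showed the plate flat on the board with its eye around the stud and the fin about 0.1 mm from the white square's centre, but I did not re-measure the carousel parts or bench items at the end.

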